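# Slide measured gears into the colour-coded carrier and bolt it

## Robot

A 7-joint arm with a two-finger parallel gripper is mounted at the origin on the work surface. World frame = base frame: x ahead of the robot, y to its left, z up, the work surface at z = 0. Lengths are in mm, angles in rad, forces in N, time in s.
With the tool pointing down it reaches from about 350 to 900 mm from the base axis. Payload 19.9 kg.
Tool frame: the origin (TCP) lies on the front face of the gripper's body, between the roots of the fingers; the fingertips stand 73 mm ahead of it and the grasp point (between the pads) lies 54 mm ahead of it; z points along the fingers, y is the line along which they close (so a half turn about z gives the same grasp; the last joint's range is limited). The gripper opens to 85 mm and grips with 20 to 120 N. Pads are 22 mm wide; open, the fingers measure 114 mm over their backs; the gripper's body (76 mm by 85 mm) begins 54 mm behind the grasp point. The pads swing forward as they close: fully open they stand 13 mm farther back than shut.
Start: joints at [1.22, 0.417, -0.01, 1.614, 0.005, 1.111, -0.053], TCP at [189.947, -595.423, 303.86] pointing down, gripper open.
Joint ranges: [-2.81, 2.81], [-0.39, 2.02], [-1.27, 1.25], [0.06, 2.57], [-1.19, 4.33], [0.19, 2], [-2.82, 2.82]. Speed limits (rad/s): [1.89, 1.89, 2.39, 2.39, 3.01, 3.01, 3.01].

## Interface

Orientations are given as a unit quaternion [w, x, y, z].
In Python, from rig import move_pose, servo_line, goto_joints, move_gripper, hold, ik, snapshot, get_calibration, PlanningError, close_job, look_for, silhouettes, spot_point, get_t, get_q, get_joint_vel, get_joint_efforts, get_eef_pos, get_orientation, get_force, get_wrist_torque, get_opening, get_grip_force gives the robot as it stands. Calls block until the motion is done:
- move_pose(position, orientation): joint-space move of the TCP to a pose.
- servo_line(position, frame=None, v=150): straight line of the TCP; frame=None keeps the orientation; v is the mean speed in mm/s.
- goto_joints(angles): joint-space move.
- move_gripper(opening, squeeze=None): opening from 0.0 (shut) to 1.0 (fully open); squeeze is the grip in N (None keeps the last); returns when the fingers have stopped.
- hold(seconds).
- ik(position, orientation): joint angles nearest the present ones, or None.
- snapshot(name): name is "side" or "top"; returns the picture (480x640x3 uint8, red, green, blue); there is no depth.
- get_calibration(name): a dict with "camera_matrix" (3x3 intrinsics, pixels), "T" (4x4, takes a point from camera to world coordinates). Camera axes: x right, y down, z forward; pixel columns grow to the right and rows downward; lengths in mm; the calibration is good to about 2 mm. A picture is of the moment at which its call begins. get_calibration takes no time and is no camera call.
A pose or a line that the arm cannot do raises PlanningError and nothing moves.
- close_job(): hands the job in; it is judged then, once.
Trained networks look in the newest picture that a camera, given by its name, has taken for a name from the list of things; names that differ only in an ending like _2 or _b are one class to them, and where a whole thing is asked for, a point or a joint stands for the part that bears it (a point fixed in the world has none). Each returns a list of dicts, best first, with "p" (0 to 1); they miss things now and then, are a little off and sometimes report something else, mostly with a low value. They report only what shows in the picture. A call takes as long as a camera call. They do not tell look-alikes from the thing itself.
- look_for(camera, thing): "box" ([left, top, right, bottom] in pixels, round what is visible of it).
- silhouettes(camera, thing): "mask" (480x640 bool, what is visible of it) and "box" ([left, top, right, bottom] in pixels, round what is visible of it).
- spot_point(camera, thing): "uv" ([column, row] in pixels: a listed point, or the origin of a listed thing).
Readings, each from a call of its own:
- get_t(): time.
- get_q(): joint angles.
- get_joint_vel(): joint speeds.
- get_joint_efforts(): joint torques, N m.
- get_eef_pos(): TCP position.
- get_orientation(): TCP orientation.
- get_force(): force on the tool from outside, world axes, zero at the start.
- get_wrist_torque(): the same for the moment, N m.
- get_opening(): opening from 0.0 (shut) to 1.0 (fully open).
- get_grip_force(): force on a finger pad.
Only numpy, scipy, OpenCV 4.12 (cv2) and the standard library are available. Lean on these libraries where they do the work, as an engineer would, in place of code of your own. Each camera call takes 0.05 s, during which the arm holds its last target. There are 200 camera calls.

## Task

Put the measured gears away in the two-lane carrier: draw the carrier's bolt fully back, then slide every gear with a coloured stem along under the cover plates, stem up through the slot, into the lane marked with the colour of its stem, far enough in to be behind the bolt. When all of them are in, push the bolt fully shut again, and leave the stacked gears, the calculator and the pencil where they are.

Things in the scene. Friction and masses are not known exactly. Their poses are not given: they have to be found in the camera images.
- rack: fixed aluminium carrier, two parallel lanes side by side under grey cover plates. Origin: on the bench, under the middle of the line of the lane mouths; x runs into the lanes (away from the robot), y left across them, z up. Lane centre lines at y = +45 and -45 mm. Its floor, 8 mm thick and 172 mm wide, starts at x = -65 mm: an open apron before the mouths (mouths at x = 0)
- left_mouth (a point): mouth of the left lane, on its centre line at floor level (8 mm up; rack x = 0, y = +45 mm). Both lanes alike: a straight channel 58 mm wide and 160 mm long, holds three gears; plate underside 30 mm, top 36 mm above the bench (8 mm free over a gear); a slot 26 mm wide in the plates along the lane's middle, open at the mouth, lets the stems stick up
- right_mouth (a point): mouth of the right lane, at floor level, rack x = 0, y = -45 mm; a lane like the left one
- end_wall (a point): middle of the top front edge of the solid wall that ends both lanes (rack x = 160 mm, y = 0, 36 mm up; wall 45 mm thick). On the right (-y) side at the mouths a ledge for the bolt, 30 mm deep, 36 mm high, sticks out 95 mm (to rack y = -181 mm)
- marker_blue: blue block 36 x 70 x 16 mm, fixed on top of the end wall behind the lane for gears with blue stems (in either lane). Origin: centre of its underside, on the lane's centre line, at rack x = 182 mm, y = +45 or -45 mm; axes as the rack's
- marker_orange: orange block 36 x 70 x 16 mm, fixed on top of the end wall behind the lane for gears with orange stems. Origin: centre of its underside, on the lane's centre line, at rack x = 182 mm, y = +45 or -45 mm; axes as the rack's
- bolt (a joint): steel retaining bolt: a flat bar 10 mm wide lying on the cover plates (36 to 48 mm above the bench), centred at rack x = 17 mm, sliding along rack y. 0 = fully shut, across both slots so no stem can pass; grows in m as drawn to the right (rack -y); 0.14 = fully drawn, slots clear. Stays where left; about 2 N to slide; hard stops at both ends; starts within 20 mm of shut
- bolt_knob (a point): centre of the top of the bolt's upright round black grip, 18 mm in diameter, from 48 to 94 mm above the bench. With the bolt shut it is at rack x = 17 mm, y = -122 mm; it moves with the bolt, to y = -262 mm when fully drawn
- blue1: a black toothed gear, 48 mm in diameter and 14 mm thick, lying flat with a plain upright blue stem fixed in its middle: stem 14 mm in diameter, from 14 to 85 mm above the underside (about 0.2 kg, loose, standing on the bench at the start, may be absent; pressed down while slid by its stem it tips and jams). Origin: centre of the gear's underside; z along the stem
- blue2: a black toothed gear, 48 mm in diameter and 14 mm thick, lying flat with a plain upright blue stem fixed in its middle: stem 14 mm in diameter, from 14 to 85 mm above the underside (about 0.2 kg, loose, standing on the bench at the start, may be absent; pressed down while slid by its stem it tips and jams). Origin: centre of the gear's underside; z along the stem
- blue3: a black toothed gear, 48 mm in diameter and 14 mm thick, lying flat with a plain upright blue stem fixed in its middle: stem 14 mm in diameter, from 14 to 85 mm above the underside (about 0.2 kg, loose, standing on the bench at the start, may be absent; pressed down while slid by its stem it tips and jams). Origin: centre of the gear's underside; z along the stem
- orange1: a black toothed gear, 48 mm in diameter and 14 mm thick, lying flat with a plain upright orange stem fixed in its middle: stem 14 mm in diameter, from 14 to 85 mm above the underside (about 0.2 kg, loose, standing on the bench at the start, may be absent; pressed down while slid by its stem it tips and jams). Origin: centre of the gear's underside; z along the stem
- orange2: a black toothed gear, 48 mm in diameter and 14 mm thick, lying flat with a plain upright orange stem fixed in its middle: stem 14 mm in diameter, from 14 to 85 mm above the underside (about 0.2 kg, loose, standing on the bench at the start, may be absent; pressed down while slid by its stem it tips and jams). Origin: centre of the gear's underside; z along the stem
- orange3: a black toothed gear, 48 mm in diameter and 14 mm thick, lying flat with a plain upright orange stem fixed in its middle: stem 14 mm in diameter, from 14 to 85 mm above the underside (about 0.2 kg, loose, standing on the bench at the start, may be absent; pressed down while slid by its stem it tips and jams). Origin: centre of the gear's underside; z along the stem
- stack_a: stack of four black gears without stems, 52 mm in diameter, 48 mm high, to be left alone; origin under its centre
- stack_b: stack of three black gears without stems, 52 mm in diameter, 36 mm high, to be left alone; origin under its centre
- calculator: black desk calculator 150 x 100 x 16 mm, lying flat, to be left alone; origin under its centre
- pencil: green pencil 150 x 8 x 8 mm along its x axis, lying flat, to be left alone; origin under its centre
There are look-alikes about, which are no part of the job. Leave any red look-alike of the blue2 alone. What is shaped like the orange2 but red is not meant.

How it is judged:
By the outcome, as a careful person would: the job done as asked, in the order asked, and still so for the second after the job is handed in, with the robot touching nothing.
Of blue1, blue2, blue3, orange1, orange2, orange3 only 4 to 6 are there at a start; the rules pass over those that are not, and their reading is None.
At some moment in a run one of blue1, blue2, blue3, orange1, orange2, orange3 may be knocked a few centimetres aside while the robot is not near it.
It also fails if it takes over 210 s, if anything falls off the work surface, if the arm or the gripper's body presses on something with over 40 N, if the wrist force passes 120 N, or if a joint passes its speed limit or range.

## Working session

There is one attempt and no reset: what is moved stays moved. The work goes in short steps, each a Python script; the robot and the scene stay as the last script left them, time stands still between calls to the robot, and variables do not carry over. Pictures are saved under pics/ and viewed, at most 14 in all, crops included, and the job is handed in when it is done.

```bash
mkdir -p pics; ls
python3 - <<'E'
from rig import *
import cv2,numpy as np
for n in("top","side"):
    im=snapshot(n); cv2.imwrite(f"pics/{n}0.png",im[:,:,::-1])
    c=get_calibration(n); print(n,np.round(c["camera_matrix"],1).tolist(),np.round(c["T"],3).tolist())
    for t in("left_mouth","right_mouth","end_wall","bolt_knob","marker_blue","marker_orange","blue1","orange1","stack_a","calculator","pencil"):
        print(t,[(np.round(d["uv"]).tolist(),round(d["p"],2)) for d in spot_point(n,t)][:7])
print(get_t(),get_orientation())
E
```

```text
pics
top [[624.4, 0.0, 317.6], [0.0, 624.4, 245.5], [0.0, 0.0, 1.0]] [[-0.008, -0.986, 0.168, 272.657], [-1.0, 0.004, -0.023, 127.68], [0.022, -0.168, -0.986, 1537.852], [0.0, 0.0, 0.0, 1.0]]
left_mouth [([450.0, 228.0], 0.6), ([369.0, 256.0], 0.57), ([186.0, 334.0], 0.53), ([248.0, 170.0], 0.25)]
right_mouth [([409.0, 242.0], 0.68)]
end_wall [([379.0, 188.0], 0.71)]
bolt_knob [([452.0, 231.0], 0.74)]
marker_blue [([360.0, 182.0], 0.86), ([226.0, 279.0], 0.55)]
marker_orange [([396.0, 171.0], 0.82)]
blue1 [([267.0, 274.0], 0.82), ([311.0, 275.0], 0.77), ([269.0, 229.0], 0.63), ([301.0, 232.0], 0.59)]
orange1 [([225.0, 224.0], 0.85), ([228.0, 279.0], 0.76), ([253.0, 321.0], 0.7)]
stack_a [([251.0, 171.0], 0.95), ([303.0, 182.0], 0.61)]
calculator [([185.0, 333.0], 0.6)]
pencil [([189.0, 266.0], 0.45)]
side [[465.5, 0.0, 315.2], [0.0, 465.5, 243.4], [0.0, 0.0, 1.0]] [[-0.997, -0.06, 0.055, 486.312], [-0.079, 0.533, -0.843, 844.894], [0.021, -0.844, -0.536, 560.892], [0.0, 0.0, 0.0, 1.0]]
left_mouth [([328.0, 241.0], 0.92), ([318.0, 168.0], 0.73), ([353.0, 368.0], 0.58)]
right_mouth [([324.0, 225.0], 0.89)]
end_wall [([256.0, 221.0], 0.88), ([314.0, 169.0], 0.4)]
bolt_knob [([315.0, 172.0], 0.52)]
marker_blue [([248.0, 231.0], 0.92)]
marker_orange [([247.0, 213.0], 0.64)]
blue1 [([298.0, 290.0], 0.97), ([352.0, 326.0], 0.81), ([350.0, 288.0], 0.68), ([284.0, 320.0], 0.65)]
orange1 [([271.0, 366.0], 0.78), ([355.0, 368.0], 0.71), ([418.0, 339.0], 0.71)]
stack_a [([233.0, 281.0], 0.91), ([199.0, 333.0], 0.89)]
calculator [([454.0, 427.0], 0.81), ([350.0, 328.0], 0.6)]
pencil [([335.0, 413.0], 0.73)]
1.2 [-5.46900221e-06  9.88103824e-01  1.53788272e-01 -2.98801248e-05]
```

View pics/top0.png

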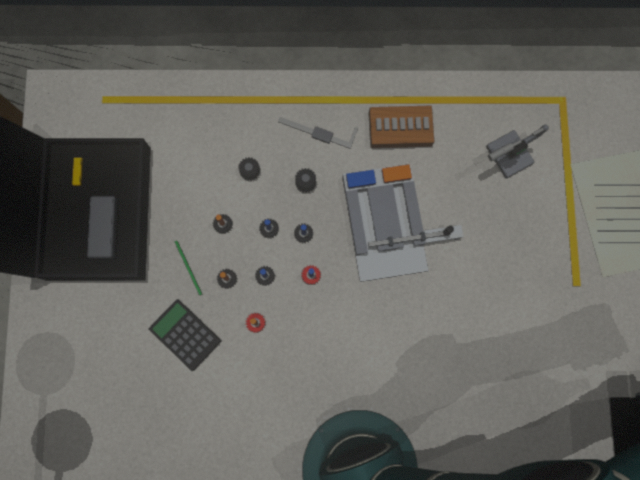

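View pics/side0.png

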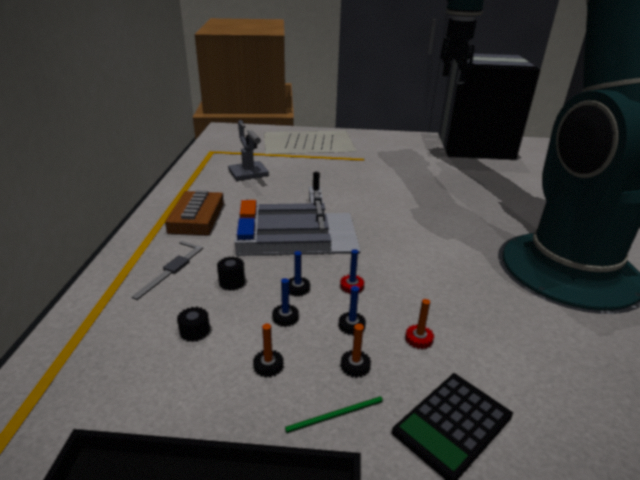

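The top view shows three black gears with blue stems at (269,228), (303,233) and (265,276), and two with orange stems at (223,224) and (227,279). The red gears at (311,275), blue stem, and (256,322), orange stem, are look-alikes because their discs are red. The blue marker is behind the left lane and the orange one behind the right.

```bash
cat > h.py <<'E'
from rig import *
import cv2, numpy as np
from scipy.optimize import least_squares
CAM={}
for n in("top","side"):
    c=get_calibration(n); CAM[n]=(np.array(c["camera_matrix"]),np.linalg.inv(np.array(c["T"])))
def proj(n,P):
    K,W=CAM[n]; p=(W[:3,:3]@np.atleast_2d(P).T+W[:3,3:]); p=K@p; return (p[:2]/p[2]).T
def back(n,uv,z):
    K,W=CAM[n]; T=np.linalg.inv(W); d=T[:3,:3]@np.linalg.solve(K,[uv[0],uv[1],1]); return T[:3,3]+d*(z-T[2,3])/d[2]
def hullc(n,P):
    m=cv2.moments(cv2.convexHull(proj(n,P).astype(np.float32))); return np.array([m["m10"]/m["m00"],m["m01"]/m["m00"]])
def cyl(x,y,r,z0,z1):
    a=np.linspace(0,2*np.pi,24); return np.array([[x+r*np.cos(t),y+r*np.sin(t),z] for t in a for z in(z0,z1)])
HUE={"blue":(105,130),"orange":(4,17)}
def blobs(im,col,amin=8):
    h=cv2.cvtColor(im,cv2.COLOR_RGB2HSV); lo,hi=HUE[col]
    m=cv2.inRange(h,(lo,130,70),(hi,255,255))
    k,l,s,c=cv2.connectedComponentsWithStats(m)
    return [(c[i],s[i,4],s[i]) for i in range(1,k) if s[i,4]>=amin]
def stems(z0=0,show=False):
    """gears seen in both views: (colour,x,y,err px,redness of disc)"""
    im={n:snapshot(n) for n in CAM}; out=[]
    for col in HUE:
        B={n:blobs(im[n],col) for n in CAM}
        for ct,at,_ in B["top"]:
            if at>120: continue
            g=back("top",ct,z0+55); best=None
            for cs,as_,_ in B["side"]:
                f=lambda p:np.r_[hullc("top",cyl(*p,7,z0+14,z0+85))-ct,hullc("side",cyl(*p,7,z0+14,z0+85))-cs]
                if np.abs(f(g[:2])).max()>25: continue
                r=least_squares(f,g[:2]); e=np.abs(r.fun).max()
                if best is None or e<best[1]: best=(r.x,e)
            if best is None or best[1]>4: continue
            x,y=best[0]; a=np.linspace(0,2*np.pi,16)
            uv=np.round(np.vstack([proj("side",[x+20*np.cos(t),y+20*np.sin(t),z0+14]) for t in a])).astype(int)
            px=np.array([im["side"][min(v,479),min(u,639)] for u,v in uv],float)
            out.append((col,round(x,1),round(y,1),round(best[1],2),round(float(np.median(px[:,0]-px[:,2])),0)))
    return out
E
cat > fit.py <<'E'
from h import *
for s in stems(): print(s)
im={n:snapshot(n) for n in CAM}
sp={n:{t:spot_point(n,t)[0]["uv"] for t in("left_mouth","right_mouth","end_wall","bolt_knob")} for n in CAM}
sp["top"]["left_mouth"]=None
P={"left_mouth":(0,45,8),"right_mouth":(0,-45,8),"end_wall":(160,0,36)}
mk={n:{} for n in CAM}
for n in CAM:
    for col in HUE:
        b=[x for x in blobs(im[n],col) if x[1]>100]; print(n,col,[(np.round(x[0],1).tolist(),int(x[1])) for x in b])
        g=spot_point(n,"marker_"+col)[0]["uv"]; mk[n][col]=min(b,key=lambda x:np.hypot(*(x[0]-g)))[0]
def W(p,Q):
    c,s=np.cos(p[2]),np.sin(p[2]); Q=np.atleast_2d(np.array(Q,float)); return np.c_[p[0]+c*Q[:,0]-s*Q[:,1],p[1]+s*Q[:,0]+c*Q[:,1],Q[:,2]]
def box(y): return [(x,y+yy,z) for x in(164,200) for yy in(-35,35) for z in(36,52)]
def f(p,lab=False):
    r=[];L=[]
    for n in CAM:
        for t,q in P.items():
            if sp[n][t] is None: continue
            r+=list((proj(n,W(p,q))[0]-sp[n][t])*.6);L.append((n,t))
        r+=list((proj(n,W(p,(17,-122-p[3],94)))[0]-sp[n]["bolt_knob"])*.6);L.append((n,"knob"))
        for col,y in(("blue",45),("orange",-45)): r+=list(hullc(n,W(p,box(y)))-mk[n][col]);L.append((n,col))
    return (r,L) if lab else np.array(r)
g=back("top",sp["top"]["right_mouth"],8)
r=least_squares(f,[g[0],g[1]+45,0,0],loss="soft_l1",x_scale=[10,10,.1,10])
print("rack",r.x); rr,L=f(r.x,True)
for i,l in enumerate(L): print(l,np.round(rr[2*i:2*i+2],2))
np.save("rack.npy",r.x)
def poly(n,Q,v,z=4):
    cv2.polylines(v,[np.round(proj(n,W(r.x,Q))*z).astype(np.int32)],True,(0,255,255),1)
V=[]
for n,(x0,y0,w,h) in{"top":(330,150,150,150),"side":(220,150,150,150)}.items():
    v=cv2.resize(im[n][:,:,::-1],None,fx=4,fy=4,interpolation=cv2.INTER_CUBIC)
    for y in(45,-45):
        poly(n,[(0,y-13,36),(0,y+13,36),(160,y+13,36),(160,y-13,36)],v)
    poly(n,[(-65,86,8),(-65,-86,8),(0,-86,8),(0,86,8)],v)
    V.append(cv2.resize(v[y0*4:(y0+h)*4,x0*4:(x0+w)*4],(400,400),interpolation=cv2.INTER_AREA))
cv2.imwrite("pics/fit.png",np.hstack(V))
E
python3 fit.py
```

```text
Traceback (most recent call last):
  File "fit.py", line 4, in <module>
    sp={n:{t:spot_point(n,t)[0]["uv"] for t in("left_mouth","right_mouth","end_wall","bolt_knob")} for n in CAM}
             ~~~~~~~~~~~~~~~^^^
IndexError: list index out of range
```

Run:
```python
import cv2
for n,pts in{"top":[(269,228),(265,275),(223,218),(222,273),(360,179),(396,173)],"side":[(297,268),(283,298),(267,340),(358,345),(246,229),(248,208)]}.items():
    h=cv2.cvtColor(cv2.imread(f"pics/{n}0.png"),cv2.COLOR_BGR2HSV)
    for u,v in pts:
        w=h[v-4:v+5,u-4:u+5].reshape(-1,3); print(n,(u,v),w[w[:,1].astype(int).argsort()[::-1][:6]].tolist())
```

```text
top (269, 228) [[110, 133, 102], [111, 130, 98], [110, 125, 94], [113, 101, 81], [111, 93, 74], [115, 85, 72]]
top (265, 275) [[110, 150, 126], [111, 149, 125], [111, 147, 125], [111, 147, 127], [110, 144, 122], [111, 144, 124]]
top (223, 218) [[15, 167, 134], [15, 167, 136], [15, 162, 137], [14, 157, 122], [13, 156, 116], [15, 156, 129]]
top (222, 273) [[15, 169, 133], [14, 167, 134], [15, 166, 137], [15, 166, 135], [14, 166, 137], [15, 165, 136]]
top (360, 179) [[110, 157, 122], [110, 157, 122], [110, 155, 122], [111, 155, 122], [112, 155, 122], [110, 155, 122]]
top (396, 173) [[14, 184, 136], [14, 181, 137], [14, 180, 136], [14, 180, 136], [14, 180, 136], [14, 179, 135]]
side (297, 268) [[113, 255, 40], [113, 255, 40], [112, 255, 41], [111, 255, 42], [111, 255, 41], [111, 255, 40]]
side (283, 298) [[112, 255, 41], [109, 255, 41], [111, 255, 40], [111, 255, 42], [110, 255, 41], [111, 255, 40]]
side (267, 340) [[11, 255, 51], [10, 255, 55], [10, 255, 52], [11, 255, 54], [11, 255, 54], [11, 255, 55]]
side (358, 345) [[11, 255, 53], [11, 255, 53], [11, 255, 53], [11, 255, 54], [10, 255, 52], [11, 255, 56]]
side (246, 229) [[110, 255, 107], [110, 255, 106], [110, 255, 106], [110, 255, 105], [110, 255, 106], [110, 255, 105]]
side (248, 208) [[11, 255, 134], [11, 255, 134], [11, 255, 134], [11, 255, 135], [11, 255, 134], [11, 255, 134]]
```

```bash
python3 - <<'E'
s=open("h.py").read()
s=s.replace('def blobs(im,col,amin=8)','TH={"top":(95,60),"side":(200,30)}\ndef blobs(n,im,col,amin=8)').replace('(lo,130,70)','(lo,*TH[n])').replace('blobs(im[n],col)','blobs(n,im[n],col)')
s=s.replace('"orange":(4,17)','"orange":(8,19)').replace('at>120','at>160')
open("h.py","w").write(s)
s=open("fit.py").read().replace('blobs(im[n],col)','blobs(n,im[n],col)')
s=s.replace('spot_point(n,t)[0]["uv"] for t','(lambda l:l[0]["uv"] if l and l[0]["p"]>.5 else None)(spot_point(n,t)) for t')
s=s.replace('g=spot_point(n,"marker_"+col)[0]["uv"];','g=G[n][col];').replace('mk={n','G={"top":{"blue":(360,180),"orange":(396,173)},"side":{"blue":(246,229),"orange":(248,209)}}\nmk={n',1)
s=s.replace("        r+=list((proj(n,W(p,(17","        if sp[n]['bolt_knob'] is not None: r+=list((proj(n,W(p,(17").replace('g=back("top",sp["top"]["right_mouth"],8)','g=back("top",(409,242),8)')
open("fit.py","w").write(s)
E
python3 fit.py
```

```text
('blue', np.float64(580.1), np.float64(213.7), np.float64(1.57), -1.0)
('blue', np.float64(570.3), np.float64(127.6), np.float64(2.14), -2.0)
('blue', np.float64(462.0), np.float64(225.4), np.float64(1.45), 1.0)
('blue', np.float64(462.9), np.float64(110.3), np.float64(1.11), 74.0)
('orange', np.float64(591.7), np.float64(332.4), np.float64(1.57), 0.0)
('orange', np.float64(455.2), np.float64(319.9), np.float64(2.38), 1.0)
('orange', np.float64(345.0), np.float64(247.0), np.float64(0.33), 96.0)
top blue [([360.7, 178.3], 374)]
top orange [([400.8, 125.4], 1711), ([396.4, 173.0], 400)]
side blue [([245.5, 228.2], 278), ([353.2, 265.1], 104), ([297.5, 267.3], 133), ([285.0, 294.6], 164), ([353.2, 303.1], 157)]
side orange [([187.0, 219.0], 538), ([212.8, 202.8], 117), ([247.7, 208.2], 207), ([422.7, 316.6], 195), ([357.1, 340.6], 268), ([266.9, 342.6], 230)]
rack [ 5.22163824e+02 -8.28893856e+01  1.37356477e-01  1.59168612e+01]
('top', 'right_mouth') [0.68 1.05]
('top', 'end_wall') [-1.33 -1.03]
('top', 'knob') [0.5  1.54]
('top', 'blue') [-0.54 -0.38]
('top', 'orange') [-0.42  0.04]
('side', 'left_mouth') [-0.92 -1.62]
('side', 'right_mouth') [-1.13 -0.13]
('side', 'end_wall') [0.4  1.93]
('side', 'knob') [1.03 0.96]
('side', 'blue') [-0.59  0.27]
('side', 'orange') [-0.09  0.62]
```

View pics/fit.png

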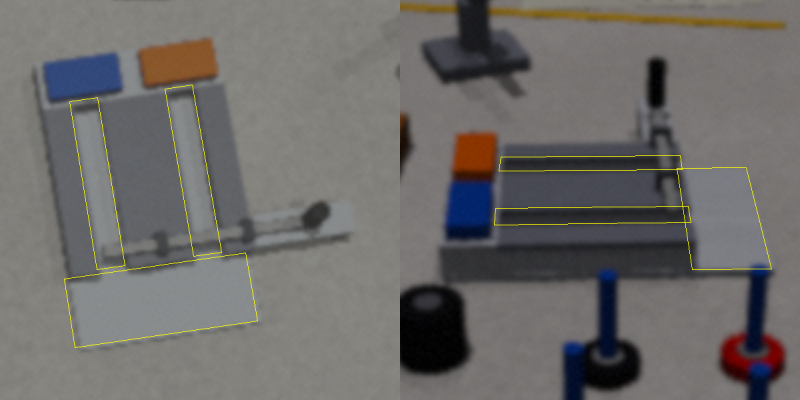

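The outlines match the rack in both views to within about a pixel. The bolt is about 16 mm open. I'll draw it now.

```bash
cat >> h.py <<'E'
R=np.load("rack.npy")[:4]; YAW=R[2]
Q=[0,np.cos(YAW/2),np.sin(YAW/2),0]
cw,sw=np.cos(YAW),np.sin(YAW)
def rw(x,y,z=0): return np.array([R[0]+cw*x-sw*y,R[1]+sw*x+cw*y,z])
def wr(p): d=np.array(p[:2])-R[:2]; return np.array([cw*d[0]+sw*d[1],-sw*d[0]+cw*d[1]])
def frack():
    f=np.array(get_force()); return np.array([cw*f[0]+sw*f[1],-sw*f[0]+cw*f[1],f[2]])
def tcp_r(): p=get_eef_pos(); return np.r_[wr(p),p[2]]
E
python3 - <<'E'
from h import *
k=rw(17,-122-R[3]); print("knob",k)
move_gripper(.6,40)
move_pose([k[0],k[1],230],Q)
servo_line([k[0],k[1],131]); print(frack(),get_q())
move_gripper(0); print("open",get_opening(),get_grip_force(),frack(),tcp_r())
y=-122-R[3]
t=rw(17,-252,131); servo_line(t,v=80); print(tcp_r(),frack())
f0=frack()
for yy in range(-254,-272,-1):
    servo_line(rw(17,yy,131),v=40); d=frack()-f0
    if d[1]>8: break
print(yy,tcp_r(),d,get_t())
im=snapshot("top"); cv2.imwrite("pics/b1.png",cv2.resize(im[140:290,330:530,::-1],None,fx=3,fy=3))
E
```

```text
knob [ 557.88797078 -217.17954153    0.        ]
[0.70384195 0.12676392 0.73740642] [ 0.48171435  0.59075395 -0.21201887  1.79758051  0.16925457  0.76991697
 -1.25075394]
open 0.19774709445498936 38.793379068374634 [-1.28269954  1.28154711  7.49017726] [  17.31054826 -138.0973445   131.84457632]
[  18.49033702 -252.5557781   131.94549451] [ 9.98701579 -1.04300307  2.23662498]
-264 [  18.7274629  -262.77546714  131.84424639] [-3.6370746   9.76686181  4.71652421] 10.0917
```

Run:
```python
from h import *
for x in(18,19,20,21,22):
    servo_line(rw(x,-262.5,131),v=40); hold(.2); print(x,tcp_r(),frack())
```

```text
18 [  18.82366922 -262.62669055  131.87134733] [3.42592937 2.79923139 7.58818671]
19 [  19.01584581 -262.69603107  131.824763  ] [-2.9137572   6.15499734 12.14659998]
20 [  19.21003669 -262.73085342  131.75478543] [-9.81860899  6.75559388 16.79722446]
21 [  19.37206172 -262.75008964  131.65135473] [-16.70131914   8.77247638  20.46596492]
22 [  19.60309098 -262.80429576  131.63086201] [-23.42572955  10.40930323  25.50880654]
```

View pics/b1.png

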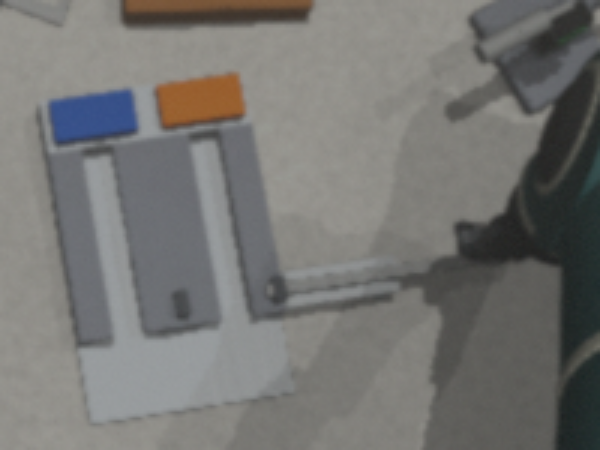

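The bolt is fully drawn: both slots are clear in the picture, and the arm met the stop at y = -262.7. The bolt's track puts the yaw nearer 0.148, so I'll correct that. Then I'll release the knob, retreat and confirm which gears to move.

Run:
```python
from h import *
servo_line(rw(18.9,-262.2,131),v=40); move_gripper(.6); p=rw(18.9,-262.2,230); servo_line(p)
r=R.copy(); r[:2]=rw(0,-.8)[:2]; r[2]=.148; r[3]=140; np.save("rack.npy",r); print(r)
p=rw(100,-100,300); servo_line(p)
for s in stems(): print(*s)
im=snapshot("side"); cv2.imwrite("pics/g1.png",cv2.resize(im[240:390,230:450,::-1],None,fx=3.5,fy=3.5,interpolation=cv2.INTER_CUBIC))
print(get_t())
```

```text
[ 5.22273364e+02 -8.36818507e+01  1.48000000e-01  1.40000000e+02]
blue 583.2 215.8 3.04 -0.0
blue 567.8 127.4 1.23 -2.0
blue 462.1 225.4 1.4 2.0
blue 462.9 110.3 1.12 69.0
orange 592.0 333.1 1.45 0.0
orange 442.8 295.9 0.83 -0.0
orange 345.2 246.9 0.4 98.0
15.475
```

View pics/g1.png

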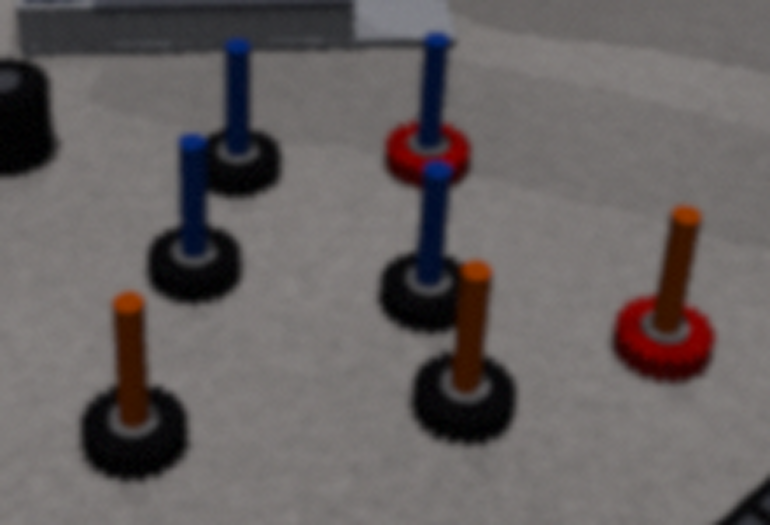

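The crop shows five black-disc gears: three blue and two orange. The two red-disc ones, at crop (428,155) and (665,335), stay put. One orange gear has been knocked from (455,320) to (443,296). I'll move the first blue gear now.

```bash
cat >> h.py <<'E'
def fetch(col,near,ly,xt,xlow):
    S=[s for s in stems() if s[0]==col and s[4]<40 and wr(s[1:3])[1]>90]
    s=min(S,key=lambda s:np.hypot(s[1]-near[0],s[2]-near[1])); g=np.array([float(s[1]),float(s[2])]); print("gear",g,s[3])
    if np.hypot(*(g-near))>60: raise SystemExit("moved far")
    move_gripper(.5,60); move_pose([*g,225],Q); servo_line([*g,121],v=150)
    f=frack(); move_gripper(0); print("open",round(get_opening(),3),"grip",round(get_grip_force()),"df",np.round(frack()-f,1))
    if get_opening()<.1: raise SystemExit("no stem")
    servo_line([*g,228],v=200); f0=frack()
    servo_line(rw(-38,ly,228),v=250); servo_line(rw(-38,ly,150)); hold(.1); f0=frack()
    servo_line(rw(-38,ly,132),v=80); print("down",np.round(frack()-f0,1))
    x=-38
    while x<xt:
        x+=8 if x<xlow else 1
        servo_line(rw(min(x,xt),ly,132),v=100); d=frack()-f0
        if d[0]<-6 or abs(d[1])>9: break
    print("stop cmd",min(x,xt),"tcp",np.round(tcp_r(),1),"df",np.round(d,1))
def drop():
    p=tcp_r(); f0=frack(); servo_line(rw(p[0],p[1],129.5),v=30); print("floor",np.round(frack()-f0,1))
    move_gripper(.45); servo_line(rw(p[0],p[1],230),v=200); print("t",get_t(),"df",np.round(frack(),1))
E
python3 - <<'E'
from h import *
fetch("blue",(569,127),45,139,118)
E
```

```text
gear [568.2 126.9] 1.05
open 0.143 grip 59 df [-0.9 -0.5  1.7]
down [ 0.6 -0.3 -0.4]
stop cmd 139 tcp [138.2  44.9 131.8] df [-9.3  1.8  5.2]
```

Run:
```python
from h import *
drop()
servo_line(rw(60,150,240),v=250)
im=snapshot("side"); cv2.imwrite("pics/g2.png",cv2.resize(im[160:300,220:380,::-1],None,fx=4,fy=4,interpolation=cv2.INTER_CUBIC))
for s in stems(8): print(*s,wr(s[1:3]))
```

```text
floor [ 2.9 -1.7 -0.2]
t 31.5 df [ 0.8  0.4 -0.1]
blue 578.8 220.1 2.71 0.0 [100.70444581 292.12546616]
blue 461.4 229.2 2.26 0.0 [-14.07024596 318.43782311]
blue 461.5 110.2 2.2 20.0 [-31.519114   200.72398788]
orange 589.8 333.3 3.12 1.0 [128.27669869 402.46589787]
orange 444.3 298.3 1.9 1.0 [-20.79380213 389.30399129]
orange 345.4 251.0 2.44 94.0 [-125.58749685  357.10489896]
```

View pics/g2.png

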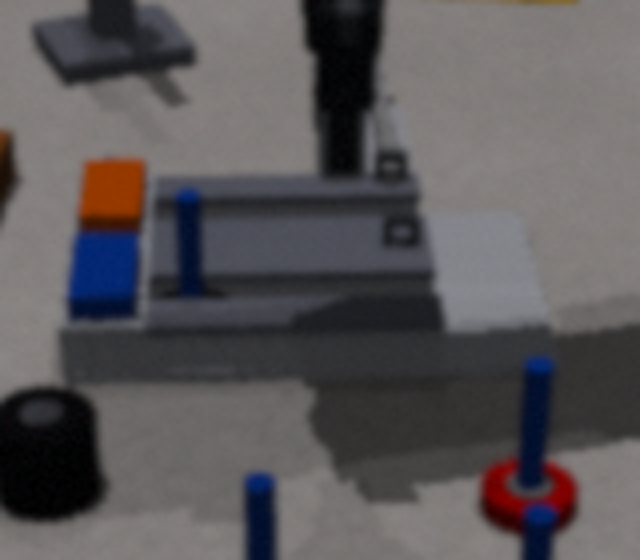

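The first blue gear stands upright at the end of the left lane. Next come the other two blues.

Run:
```python
from h import *
fetch("blue",(581,215),45,92,76); drop()
servo_line(rw(60,-40,300),v=250)
fetch("blue",(462,225),45,43,30); drop()
```

```text
gear [581.1 215.5] 1.29
open 0.145 grip 59 df [-0.2 -0.2  6.4]
down [-1.1 -0.5  0.6]
stop cmd 92 tcp [ 91.1  44.9 131.7] df [-9.1  1.2  7.2]
floor [-0.3 -0.6  4.8]
t 45.1083 df [-0.7 -0.2 -1.2]
gear [462.  225.4] 1.35
open 0.147 grip 59 df [-1.1 -1.1  6.5]
down [-0.7 -0.2 -0.5]
stop cmd 43 tcp [ 42.5  45.  131.9] df [-5.3  0.7  3.2]
floor [-0.5  0.1  5.9]
t 57.4667 df [-0.9  0.  -0.1]
```

Run:
```python
from h import *
servo_line(rw(60,-40,300),v=250)
fetch("orange",(592,333),-45,125,118); drop()
servo_line(rw(60,-40,300),v=250)
fetch("orange",(443,296),-45,72,66); drop()
servo_line(rw(60,-150,400),v=250)
im=snapshot("top"); im2=snapshot("side")
V=[cv2.resize(i,(400,400),interpolation=cv2.INTER_CUBIC) for i in(im[150:300,330:480,::-1],im2[150:300,220:370,::-1])]
cv2.imwrite("pics/g3.png",np.hstack(V))
for s in stems(): print(*s)
```

```text
gear [591.9 332.6] 1.49
open 0.147 grip 58 df [-2.8 -1.7  7.5]
down [-0.1  0.3  0.1]
stop cmd 125 tcp [125. -45. 132.] df [-0.4  0.1  0.8]
floor [-1.9  0.1  9.4]
t 72.1667 df [ 0.2 -0.7 -0.5]
gear [444. 298.] 1.41
open 0.143 grip 59 df [ 0.1 -1.9  7.4]
down [-1.  -0.2  1.7]
stop cmd 72 tcp [ 72.1 -45.  132. ] df [-0.3  0.3  1.2]
floor [ 1.9 -0.9  4.2]
t 85.6 df [ 0.2  0.8 -0.9]
blue 604.4 -36.9 2.64 -8.0
blue 557.3 -38.8 3.51 -8.0
blue 462.1 109.5 0.69 82.0
orange 654.7 -118.1 2.71 -12.0
orange 601.7 -124.1 2.79 -10.0
orange 345.0 247.2 0.41 99.0
```

View pics/g3.png

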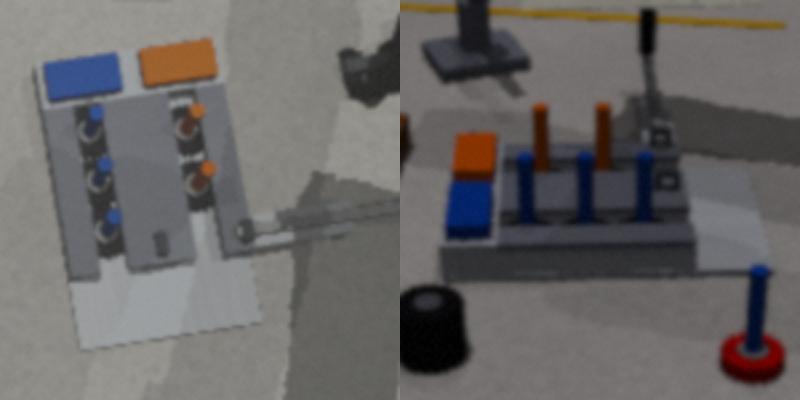

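All five gears stand in the correct lanes, well behind the bolt line. Now I'll shut the bolt.

Run:
```python
from h import *
X=16.4
move_gripper(.6,40); move_pose(rw(X,-262,230),Q); servo_line(rw(X,-262,131)); move_gripper(0); print(get_opening(),tcp_r(),frack())
servo_line(rw(X,-134,131),v=80); f0=frack(); print(tcp_r(),f0)
for y in range(-132,-114):
    servo_line(rw(X,y,131),v=40); d=frack()-f0
    if d[1]<-12: break
print(y,tcp_r(),d)
servo_line(rw(X,y-2,131),v=40); print(tcp_r(),frack())
move_gripper(.6); p=tcp_r(); servo_line(rw(X,p[1],240)); servo_line(rw(0,-300,330),v=250); print(get_t())
im=snapshot("top"); im2=snapshot("side")
V=[cv2.resize(i,(400,400),interpolation=cv2.INTER_CUBIC) for i in(im[150:300,330:480,::-1],im2[150:300,220:370,::-1])]
cv2.imwrite("pics/g4.png",np.hstack(V)); cv2.imwrite("pics/top4.png",im[:,:,::-1])
```

```text
0.2001228985233324 [  16.68254305 -262.0108325   131.94567633] [-2.43538259  2.34951075  7.0543671 ]
[  16.46733469 -134.11963205  131.89816763] [-4.78554541  0.80154912 11.3564577 ]
-119 [  16.3437988  -121.57926863  132.01195643] [  3.69199508 -14.43418109  -6.8857824 ]
[  16.4050108  -121.84483393  131.93304757] [-3.80196309 -2.25280696  9.34251421]
96.8417
```

View pics/g4.png

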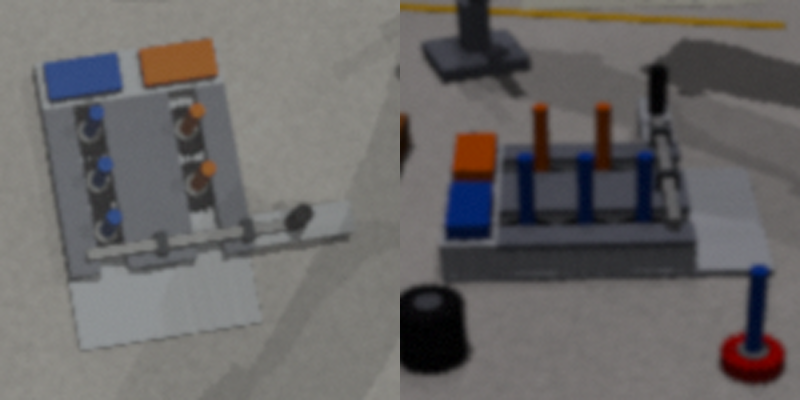

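View pics/top4.png

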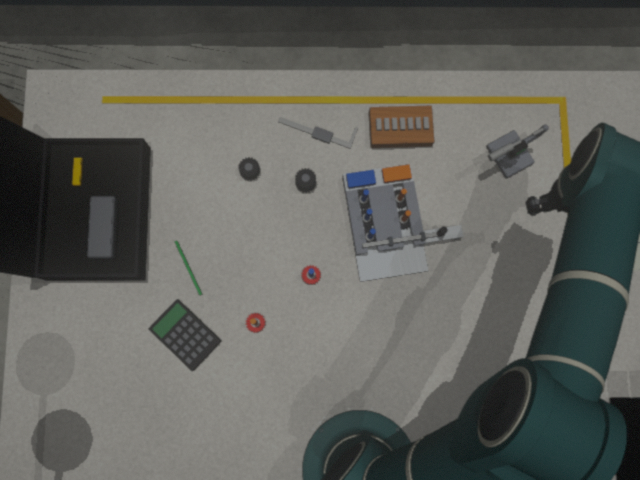

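The bolt lies across both slots against its stop, having travelled 140 mm. All five gears are behind it, and the stacks, calculator, pencil and red look-alikes are where they were. I'm handing the job in.

```bash
python3 -c "
from rig import *
print(close_job())"
```

```text
the job is handed in; nothing more can be done
None
```

The job is handed in: all five gears present (three blue, two orange) are in their colour-marked lanes, the bolt is fully shut behind them, and nothing else was moved; it took about 97 s on the robot's clock.

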